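# Sweep the loose nuts into the bench catch

### The job

Three big brass nuts are lying loose on the workbench. Sweep them along the bench top with your fingers into the yellow three-sided catch, without lifting them off the bench, until all three lie flat and wholly inside it, past its open side. Leave the tape measure, the tin and everything else standing around where they are.

Things in the scene. Friction and masses are not known exactly. Their poses are not given: they have to be found in the camera images.
- nut1: one of three alike large brass hexagon nuts lying flat: 46 mm across flats, 53 mm across corners, 24 mm thick, 30 mm hole, about 220 g, slides freely on the bench when pushed low on its side; origin at the centre of its underside, z up
- nut2: one of three alike large brass hexagon nuts lying flat: 46 mm across flats, 53 mm across corners, 24 mm thick, 30 mm hole, about 220 g, slides freely on the bench when pushed low on its side; origin at the centre of its underside, z up
- nut3: one of three alike large brass hexagon nuts lying flat: 46 mm across flats, 53 mm across corners, 24 mm thick, 30 mm hole, about 220 g, slides freely on the bench when pushed low on its side; origin at the centre of its underside, z up
- catch: yellow three-sided rim fixed to the dark grey bench around a black patch, open above, inside 190 mm (its x) by 150 mm (its y); the patch is level with the bench, so there is no lip at the open side. Walls 28 mm high and 6 mm thick stand at its x = +-95 to +-101 mm and at its y = -75 to -81 mm; the open side (mouth) is at its y = +75 mm. Origin at the centre of the inside, on the bench; it does not move
- catch_mouth (a point): middle of the catch's open side, at bench height, 75 mm from the catch's origin along its +y; nuts go in towards the catch's -y
- tape_measure: orange tape measure standing on the bench, 56 mm (its x) by 40 mm (its y), a 3 mm steel tongue at its -x, 46 mm high; origin at the centre of its underside; leave alone
- tin: small round tin, pale with a blue band, 54 mm diameter, 45 mm high, upright; origin at the centre of its underside; leave alone
- screwdriver: screwdriver with a red handle, 200 mm long and 26 mm thick, lying along its x (handle to -x), to the left of the work; origin on the bench under its middle; leave alone
- putty_tub: green round tub with a black cap, 70 mm diameter, 60 mm high, standing beyond the work on the left; origin at the centre of its underside; leave alone
- jar: jar with a red cap, 70 mm diameter, 70 mm high, standing beyond the catch; origin at the centre of its underside; leave alone
- mug: blue mug, 80 mm diameter, 90 mm high, handle at its +y, to the right of the catch; origin at the centre of its underside; leave alone
Things that resemble listed ones, but are neither listed nor needed, are in the scene too. What is shaped like the nut1 but pink or turquoise is not meant. Leave any white look-alike of the nut2 alone.

How it is judged:
By the outcome, as a careful person would: the job done as asked, in the order asked, and still so for the second after the job is handed in, with the robot touching nothing.
It also fails if it takes over 72 s, if anything falls off the work surface, if the arm or the gripper's body presses on something with over 40 N, if the wrist force passes 120 N, or if a joint passes its speed limit or range.

### The arm

A 7-joint arm with a two-finger parallel gripper is mounted at the origin on the work surface. World frame = base frame: x ahead of the robot, y to its left, z up, the work surface at z = 0. Lengths are in mm, angles in rad, forces in N, time in s.
With the tool pointing down it reaches from about 400 to 875 mm from the base axis. Payload 4.4 kg.
Tool frame: the origin (TCP) lies midway between the tips of the shut fingers; the grasp point (between the pads) lies 19 mm behind it; z points along the fingers, y is the line along which they close (so a half turn about z gives the same grasp; the last joint's range is limited). The gripper opens to 85 mm and grips with 20 to 120 N. Pads are 22 mm wide; open, the fingers measure 114 mm over their backs; the gripper's body (76 mm by 85 mm) begins 54 mm behind the grasp point. The pads swing forward as they close: fully open they stand 13 mm farther back than shut.
Start: joints at [-1.4, 0.628, 0.038, 1.517, -0.027, 0.996, -0.02], TCP at [152.46, 631.881, 231.313] pointing down, gripper open.
Joint ranges: [-3.06, 3.06], [-0.37, 2.12], [-1.25, 1.32], [0.18, 2.47], [-1.1, 4.24], [0.23, 1.98], [-2.94, 2.94]. Speed limits (rad/s): [2.57, 2.57, 3.14, 3.14, 3.14, 3.14, 3.14].

### API

Orientations are given as [roll, pitch, yaw] about the fixed x, y, z axes, in that order (R = Rz(yaw) Ry(pitch) Rx(roll)).
In Python, from cell import read_state, get_image, finish_job gives the robot as it stands.
- The arm moves only by the tool send_rows, never from a script. Its argument "series" is a list of rows, each an object of numbers: "ax", "ay", "az": the turn, a rotation vector about the tool's x, y, z in rad; "dx", "dy", "dz": the shift along the tool's x, y, z in cm; "hand": the closure, from 0 (fully open) to 1 (shut). In form: [{"ax": .., "ay": .., "az": .., "dx": .., "dy": .., "dz": .., "hand": ..}, ...]. A call has 1 to 10 rows; each row is the pose to reach, as a shift and turn from the pose commanded when the call began, along the tool's axes at that moment; what a row does not reach only later rows make up. A row lasts 1/10 s, in which the tool goes at most 50 mm and 8.59 degrees, less where a joint would pass 70% of its speed; a pose out of reach is approached as far as the arm can. A call with a gripper value outside its range is refused whole. The fingers move at their own pace and stop on an object; the grip force is fixed at half the most. Time passes only in rows, so rows that repeat a pose let the fingers close. It gives the time, the measured TCP pose, the force, the opening and the grip force at its end, in the units of the state.
- read_state(): the state, without advancing time (a new reading comes with each control period).
- get_image(name): name is "scene" or "top"; returns a dict with "pixels" (420x560x3 uint8, red, green, blue), "mtx" (3x3 intrinsics, pixels), "k1" (the pictures are not rectified: a ray, as slopes to the right and down, at radius r is drawn at 1 + k1 r^2 times it, then the intrinsics apply), "R" (3x3) and "t" (3): a world point X has camera coordinates R X + t. Camera axes: x right, y down, z forward; pixel columns grow to the right and rows downward; lengths in mm; the calibration is good to about 2 mm. A picture is of the moment at which its call begins. There is no depth.
- finish_job(): hands the job in; it is judged then, once.
The state is a dict: "clock": time; "qpos": joint angles; "qd": joint speeds; "tau": joint torques, N m; "eef_pos": TCP position; "tool_rot": TCP orientation; "force": force on the tool from outside, world axes, zero at the start; "torque": the same for the moment, N m; "width": finger opening in mm; "gripper_force": force on a finger pad.
Only numpy, scipy, OpenCV 4.12 (cv2) and the standard library are available. Lean on these libraries where they do the work, as an engineer would, in place of code of your own. Each camera call takes 0.05 s, during which the arm holds its last target. There are 200 camera calls.

## Working session

There is one attempt and no reset: what is moved stays moved. The work goes in short steps, Python scripts to look and compute and a tool call to move; the robot and the scene stay as the last step left them, time stands still between calls to the robot, and variables do not carry over. Pictures are saved under pics/ and viewed, at most 10 in all, crops included, and the job is handed in when it is done.

Besides the shell and the picture viewer there is one more tool, called after "Request:" in YAML: its name, and indented under it one key for each argument. send_rows: Moves the arm, as the interface text tells. Its arguments: {"type":"object","properties":{"series":{"type":"array","items":{"type":"object","properties":{"ax":{"type":"number"},"ay":{"type":"number"},"az":{"type":"number"},"dx":{"type":"number"},"dy":{"type":"number"},"dz":{"type":"number"},"hand":{"type":"number"}}}}},"required":["series"]}

```bash
mkdir -p pics; cat > h.py <<'E'
import numpy as np,cv2
from cell import *
def snap(name,fn):
    im=get_image(name); cv2.imwrite('pics/'+fn,im['pixels'][:,:,::-1].copy()); return im
def world(im,uv,z):
    uv=np.array(uv,float).reshape(-1,2); K=np.array(im['mtx']);R=np.array(im['R']);t=np.array(im['t'])
    d=(uv-K[:2,2])/[K[0,0],K[1,1]]; s=d.copy()
    for _ in range(30): s=d/(1+im['k1']*(s**2).sum(1,keepdims=True))
    r=np.c_[s,np.ones(len(s))]@R; c=-R.T@t
    return c+r*((z-c[2])/r[:,2])[:,None]
E
python3 - <<'E'
from h import *
for n in('scene','top'):
    im=snap(n,n+'0.png'); print(n,-np.array(im['R']).T@im['t'],im['k1'])
s=read_state();print(s)
E
```

```text
scene [1146.32130914  -77.00156081  853.78832422] -0.02976623311432291
top [ 487.03569337  -24.36943591 1237.60701819] -0.14635465176892326
{'clock': 0.1, 'qpos': array([-1.39982432,  0.62925801,  0.03841934,  1.51827051, -0.02701702,
        0.99630362, -0.02000923]), 'qd': array([-0.00056162, -0.00277325,  0.0002362 , -0.00257363, -0.00179641,
        0.00069483, -0.0008189 ]), 'tau': array([ 1.95461420e-03, -5.64522851e+01,  1.23011649e+00, -1.93971008e+01,
        1.12783999e-02,  5.36922671e-03, -5.74611931e-06]), 'eef_pos': array([152.28661366, 631.32870275, 230.47694061]), 'tool_rot': array([-3.13986990e+00, -1.14521155e-05,  2.90482266e+00]), 'force': array([-0.06662145, -0.00227319, -0.27506121]), 'torque': array([-0.03849406,  0.04409076, -0.00256683]), 'gripper_force': 0.0, 'width': 85.39291663498875}
```

View pics/top0.png

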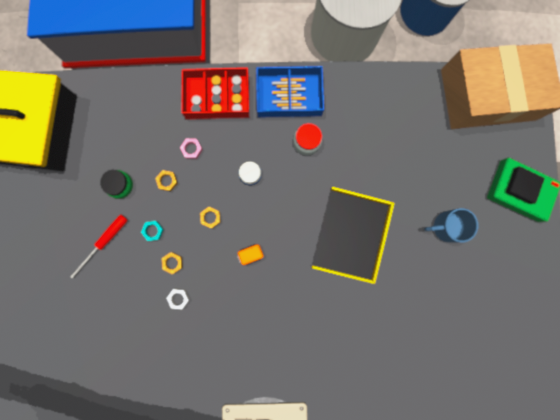

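View pics/scene0.png

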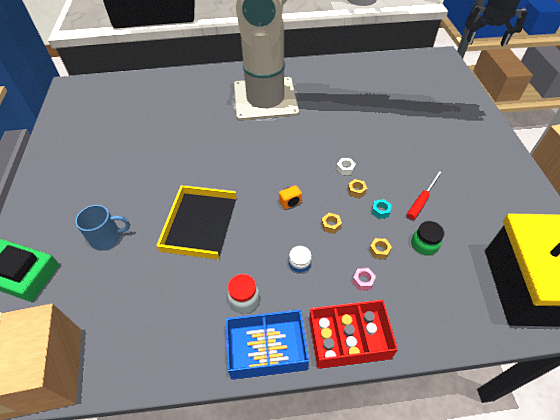

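The top view shows brass nuts at about (166,180), (210,217) and (172,263). The catch mouth is its left side, (333,188) to (314,267), and the tin (250,172) and tape (250,255) flank the way there. Next I measure these.

```bash
cat >> h.py <<'E'
def nuts(im,n=3):
    hsv=cv2.cvtColor(im['pixels'],cv2.COLOR_RGB2HSV)
    m=cv2.inRange(hsv,(15,120,90),(24,255,255))
    k,l,st,c=cv2.connectedComponentsWithStats(m)
    return m,[(c[i],st[i]) for i in range(1,k) if st[i,4]>60]
E
python3 - <<'E'
from h import *
im=get_image('top'); p=im['pixels']
for q in [(158,180),(214,209),(172,254),(250,255),(353,193)]: print(q,cv2.cvtColor(p,cv2.COLOR_RGB2HSV)[q[1],q[0]])
for c,s in nuts(im)[1]: print(c.round(1),s,world(im,c,18)[0].round())
def out(n,uv,z): print(n,world(im,uv,z).round().tolist())
out('catch top corners',[(333,188),(393,204),(374,281),(314,267)],28)
out('tape',[(239,250),(259,245),(263,258),(243,265)],46)
out('tin',[(250,173)],45); out('tinedge',[(261,173)],45)
out('pink,turq,white',[(190,148),(151,231),(177,299)],18)
out('tub',[(114,183)],60);out('sd',[(125,218),(73,276)],13);out('jar',[(309,138)],70);out('mug handle',[(428,229)],45)
im=get_image('scene')
print('scene');out('nuts',[(332,223),(358,188),(381,248)],18);out('tin',[(300,257)],45);out('catch corners',[(184,187),(236,192),(218,253),(160,244)],28)
E
```

```text
(158, 180) [ 23 194 237]
(214, 209) [ 20 168 224]
(172, 254) [ 23 193 238]
(250, 255) [ 22 244 242]
(353, 193) [ 29 244 234]
[539.3  77.1] [ 517   44   43   70 2263] [ 904. -741.   18.]
[479.2  81.5] [ 442   47   69   70 3319] [ 888. -570.   18.]
[ 46.1 127.4] [  0  75  61  92 523] [793. 531.  18.]
[215.8  79.7] [212  75   9  10  73] [898.  99.  18.]
[236.3  98. ] [232  93   9  10  70] [850.  49.  18.]
[454.5 118.5] [449 108  15  20 147] [ 791. -496.   18.]
[165.7 180.1] [155 170  22  21 245] [650. 224.  18.]
[209.5 217. ] [200 207  21  21 226] [558. 119.  18.]
[250.  254.2] [238 245  25  20 327] [466.  23.  18.]
[171.5 262.5] [162 252  20  22 241] [450. 213.  18.]
catch top corners [[620.0, -180.0, 28.0], [578.0, -325.0, 28.0], [394.0, -272.0, 28.0], [432.0, -129.0, 28.0]]
tape [[477.0, 48.0, 46.0], [488.0, 1.0, 46.0], [457.0, -8.0, 46.0], [442.0, 39.0, 46.0]]
tin [[658.0, 18.0, 45.0]]
tinedge [[658.0, -8.0, 45.0]]
pink,turq,white [[728.0, 164.0, 18.0], [527.0, 262.0, 18.0], [362.0, 202.0, 18.0]]
tub [[641.0, 340.0, 60.0]]
sd [[561.0, 327.0, 13.0], [421.0, 460.0, 13.0]]
jar [[734.0, -122.0, 70.0]]
mug handle [[515.0, -404.0, 45.0]]
scene
nuts [[566.0, 119.0, 18.0], [457.0, 214.0, 18.0], [656.0, 224.0, 18.0]]
tin [[672.0, 18.0, 45.0]]
catch corners [[401.0, -264.0, 28.0], [437.0, -122.0, 28.0], [626.0, -176.0, 28.0], [582.0, -319.0, 28.0]]
```

```bash
cat > g.py <<'E'
# usage: g.py z s,l s,l ...  (catch frame: s inward from mouth, l along +x-ish) -> shifts in tool frame (cm) and turn
import sys
from h import *
from scipy.spatial.transform import Rotation as Ro
M=np.array([526,-154.]); d=np.array([-.259,-.966]); e=np.array([.966,-.259])
def sl(p): return ((np.asarray(p)[:2]-M)@np.c_[d,e]).round(1)
if __name__=='__main__':
    s=read_state(); R=Ro.from_euler('xyz',s['tool_rot'])
    print('t',s['clock'],'tcp sl',sl(s['eef_pos']),s['eef_pos'].round(1),'w',round(s['width'],1),'q7',s['qpos'][6].round(2))
    z=float(sys.argv[1])
    for a in sys.argv[2:]:
        q=np.array(a.split(','),float); p=M+d*q[0]+e*q[1]
        print(a,p.round(),(R.inv().apply(np.r_[p,z]-s['eef_pos'])/10).round(2))
    print('turn',(R.inv()*Ro.from_euler('xyz',[np.pi,0,1.309])).as_rotvec().round(3))
E
python3 - <<'E'
from g import *
for n,p in dict(A=(652,224),B=(560,118),C=(451,212),tin=(658,18)).items(): print(n,sl(p))
E
python3 g.py 110 -330,-37; python3 g.py 4 -330,-37
```

```text
A [-397.8   23.8]
B [-271.6  -37.6]
C [-334.1 -167.2]
tin [-200.3   83. ]
t 0.2 tcp sl [-662.  -564.4] [152.3 631.5 230.7] w 85.3 q7 -0.02
-330,-37 [576. 174.] [-51.88 -34.49  12.11]
turn [-1.000e-03  1.000e-03  1.596e+00]
t 0.2 tcp sl [-662.  -564.4] [152.3 631.5 230.7] w 85.3 q7 -0.02
-330,-37 [576. 174.] [-51.88 -34.48  22.71]
turn [-1.000e-03  1.000e-03  1.596e+00]
```

Request:
send_rows:
  series:
    - {"dx":-5,"dy":-3.4,"dz":1.2,"az":0.14,"hand":0.65}
    - {"dx":-10,"dy":-6.8,"dz":2.4,"az":0.28,"hand":0.65}
    - {"dx":-51.9,"dy":-34.5,"dz":12,"az":1.596,"hand":0.65}
    - {"dx":-51.9,"dy":-34.5,"dz":12,"az":1.596,"hand":0.65}
    - {"dx":-51.9,"dy":-34.5,"dz":12,"az":1.596,"hand":0.65}
    - {"dx":-51.9,"dy":-34.5,"dz":12,"az":1.596,"hand":0.65}
    - {"dx":-51.9,"dy":-34.5,"dz":12,"az":1.596,"hand":0.65}
    - {"dx":-51.9,"dy":-34.5,"dz":12,"az":1.596,"hand":0.65}
    - {"dx":-51.9,"dy":-34.5,"dz":12,"az":1.596,"hand":0.65}
    - {"dx":-51.9,"dy":-34.5,"dz":12,"az":1.596,"hand":0.65}

```text
invalid input at $.series[0]: expected keys ax, ay, az, dx, dy, dz, hand
```

```bash
python3 g.py 110 -330,-37
```

```text
t 0.2 tcp sl [-662.  -564.4] [152.3 631.5 230.7] w 85.3 q7 -0.02
-330,-37 [576. 174.] [-51.88 -34.49  12.11]
turn [-1.000e-03  1.000e-03  1.596e+00]
```

Request:
send_rows:
  series:
    - {"ax":0,"ay":0,"dx":-5,"dy":-3.4,"dz":1.2,"az":0.14,"hand":0.65}
    - {"ax":0,"ay":0,"dx":-10,"dy":-6.8,"dz":2.4,"az":0.28,"hand":0.65}
    - {"ax":0,"ay":0,"dx":-51.9,"dy":-34.5,"dz":12,"az":1.596,"hand":0.65}
    - {"ax":0,"ay":0,"dx":-51.9,"dy":-34.5,"dz":12,"az":1.596,"hand":0.65}
    - {"ax":0,"ay":0,"dx":-51.9,"dy":-34.5,"dz":12,"az":1.596,"hand":0.65}
    - {"ax":0,"ay":0,"dx":-51.9,"dy":-34.5,"dz":12,"az":1.596,"hand":0.65}
    - {"ax":0,"ay":0,"dx":-51.9,"dy":-34.5,"dz":12,"az":1.596,"hand":0.65}
    - {"ax":0,"ay":0,"dx":-51.9,"dy":-34.5,"dz":12,"az":1.596,"hand":0.65}
    - {"ax":0,"ay":0,"dx":-51.9,"dy":-34.5,"dz":12,"az":1.596,"hand":0.65}
    - {"ax":0,"ay":0,"dx":-51.9,"dy":-34.5,"dz":12,"az":1.596,"hand":0.65}

```text
clock: 1.2
eef_pos: [487.0, 270.2, 136.3]
tool_rot: [3.142, -0.0, 1.419]
force: [0.2, 0.5, 0.1]
width: 29.9
gripper_force: 0.0
```

```bash
python3 g.py 110 -330,-37
```

```text
t 1.2 tcp sl [-399.7 -147.5] [487.  270.2 136.3] w 29.9 q7 -0.35
-330,-37 [576. 174.] [-8.13 10.22  2.63]
turn [ 0.   -0.    0.11]
```

Request:
send_rows:
  series:
    - {"ax":0,"ay":0,"dx":-8.1,"dy":10.2,"dz":2.6,"az":0.11,"hand":0.65}
    - {"ax":0,"ay":0,"dx":-8.1,"dy":10.2,"dz":2.6,"az":0.11,"hand":0.65}
    - {"ax":0,"ay":0,"dx":-8.1,"dy":10.2,"dz":2.6,"az":0.11,"hand":0.65}
    - {"ax":0,"ay":0,"dx":-8.1,"dy":10.2,"dz":2.6,"az":0.11,"hand":0.65}
    - {"ax":0,"ay":0,"dx":-8.1,"dy":10.2,"dz":2.6,"az":0.11,"hand":0.65}

```text
clock: 1.7
eef_pos: [574.9, 176.0, 110.1]
tool_rot: [-3.14, 0.0, 1.313]
force: [-0.0, 1.4, 0.1]
width: 30.0
gripper_force: 0.0
```

```bash
python3 g.py 4 -330,-37 -300,-37 -200,-28; python3 -c "
from h import *
snap('top','top1.png')"
```

```text
t 1.7 tcp sl [-331.4  -38.2] [574.9 176.  110.1] w 30.0 q7 -0.24
-330,-37 [576. 174.] [-0.13  0.13 10.61]
-300,-37 [568. 145.] [-3.13  0.12 10.61]
-200,-28 [551.  46.] [-13.14   0.97  10.62]
turn [-0.001  0.     0.004]
```

View pics/top1.png

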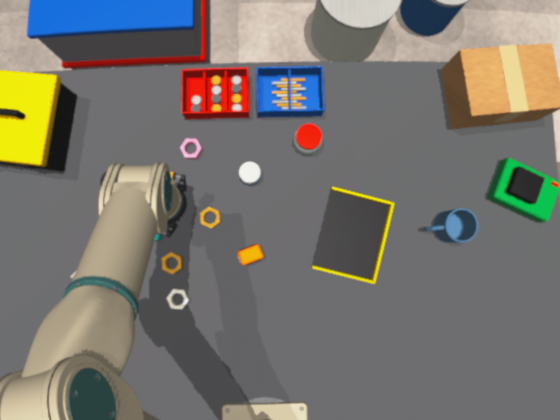

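The gripper at about (180,195) is behind nut B (210,217), and the way down is clear. I lower it and push.

Request:
send_rows:
  series:
    - {"ax":0,"ay":0,"dx":-0.1,"dy":0.1,"dz":4,"az":0.004,"hand":0.65}
    - {"ax":0,"ay":0,"dx":-0.1,"dy":0.1,"dz":8,"az":0.004,"hand":0.65}
    - {"ax":0,"ay":0,"dx":-0.1,"dy":0.1,"dz":10,"az":0.004,"hand":0.65}
    - {"ax":0,"ay":0,"dx":-0.1,"dy":0.1,"dz":10.6,"az":0.004,"hand":0.65}
    - {"ax":0,"ay":0,"dx":-1,"dy":0.1,"dz":10.6,"az":0.004,"hand":0.65}
    - {"ax":0,"ay":0,"dx":-2,"dy":0.1,"dz":10.6,"az":0.004,"hand":0.65}
    - {"ax":0,"ay":0,"dx":-3,"dy":0.15,"dz":10.6,"az":0.004,"hand":0.65}
    - {"ax":0,"ay":0,"dx":-4,"dy":0.2,"dz":10.6,"az":0.004,"hand":0.65}
    - {"ax":0,"ay":0,"dx":-5,"dy":0.3,"dz":10.6,"az":0.004,"hand":0.65}
    - {"ax":0,"ay":0,"dx":-6,"dy":0.4,"dz":10.6,"az":0.004,"hand":0.65}

```text
clock: 2.75
eef_pos: [564.7, 117.9, 5.6]
tool_rot: [3.14, -0.002, 1.311]
force: [0.4, 5.0, 4.6]
width: 29.7
gripper_force: 2.5
```

```bash
cat > c.py <<'E'
from g import *
im=get_image('top'); S=get_image('scene')
for i,x in (('top',im),('scene',S)):
    m,b=nuts(x)
    print(i,[(sl(world(x,c,18)[0]).tolist(),int(s[4])) for c,s in b if 80<s[4]<700 and abs(sl(world(x,c,18)[0])[1])<200 and sl(world(x,c,18)[0])[0]<150])
E
python3 c.py; python3 g.py 4 -170,-28 -100,-28 70,-45
```

```text
top [([-730.4, 81.0], 522), ([-407.5, 29.1], 127), ([-233.6, -34.2], 147), ([-154.9, -103.6], 306)]
scene [([-337.6, -158.5], 181), ([103.0, -45.2], 583), ([-152.5, -120.3], 185), ([-238.2, -25.4], 218), ([-392.2, 45.2], 97), ([71.1, 105.4], 312)]
t 2.85 tcp sl [-270.   -32.8] [564.2 115.3   5.2] w 30.0 q7 -0.09
-170,-28 [543.  17.] [-10.     0.48   0.12]
-100,-28 [525. -50.] [-17.     0.49   0.13]
70,-45 [ 464. -210.] [-34.    -1.2    0.14]
turn [ 0.001  0.001 -0.001]
```

Request:
send_rows:
  series:
    - {"ax":0,"ay":0,"az":0,"dx":-1,"dy":0.1,"dz":0.1,"hand":0.65}
    - {"ax":0,"ay":0,"az":0,"dx":-2.2,"dy":0.2,"dz":0.1,"hand":0.65}
    - {"ax":0,"ay":0,"az":0,"dx":-3.5,"dy":0.3,"dz":0.1,"hand":0.65}
    - {"ax":0,"ay":0,"az":0,"dx":-5,"dy":0.4,"dz":0.1,"hand":0.65}
    - {"ax":0,"ay":0,"az":0,"dx":-6.5,"dy":0.4,"dz":0.1,"hand":0.65}
    - {"ax":0,"ay":0,"az":0,"dx":-8,"dy":0.4,"dz":0.1,"hand":0.65}
    - {"ax":0,"ay":0,"az":0,"dx":-9.5,"dy":0.4,"dz":0.1,"hand":0.65}
    - {"ax":0,"ay":0,"az":0,"dx":-11,"dy":0.4,"dz":0.1,"hand":0.65}
    - {"ax":0,"ay":0,"az":0,"dx":-12.5,"dy":0.3,"dz":0.1,"hand":0.65}
    - {"ax":0,"ay":0,"az":0,"dx":-13.8,"dy":0.2,"dz":0.1,"hand":0.65}

```text
clock: 3.85
eef_pos: [529.6, -18.0, 3.6]
tool_rot: [-3.141, 0.0, 1.31]
force: [1.2, 4.1, 5.0]
width: 29.6
gripper_force: 2.8
```

```bash
python3 c.py; python3 g.py 4  0,-38 75,-48
```

```text
top [([-730.8, 81.5], 524), ([-397.7, 21.9], 248), ([-335.0, -168.0], 244)]
scene [([-331.7, -143.5], 95), ([102.9, -45.1], 582), ([-93.3, -22.3], 155), ([-392.0, 45.1], 98), ([71.1, 105.4], 310)]
t 3.95 tcp sl [-129.9  -32.2] [528.5 -20.2   3.4] w 29.9 q7 0.11
0,-38 [ 489. -144.] [-12.99  -0.55  -0.02]
75,-48 [ 460. -214.] [-20.49  -1.53   0.  ]
turn [-0.001  0.003 -0.002]
```

Request:
send_rows:
  series:
    - {"ax":0,"ay":0,"az":0,"dx":-1,"dy":0,"dz":-0.1,"hand":0.65}
    - {"ax":0,"ay":0,"az":0,"dx":-2.5,"dy":-0.1,"dz":-0.1,"hand":0.65}
    - {"ax":0,"ay":0,"az":0,"dx":-4.5,"dy":-0.2,"dz":-0.1,"hand":0.65}
    - {"ax":0,"ay":0,"az":0,"dx":-7,"dy":-0.3,"dz":-0.1,"hand":0.65}
    - {"ax":0,"ay":0,"az":0,"dx":-10,"dy":-0.4,"dz":-0.1,"hand":0.65}
    - {"ax":0,"ay":0,"az":0,"dx":-13,"dy":-0.6,"dz":-0.1,"hand":0.65}
    - {"ax":0,"ay":0,"az":0,"dx":-16,"dy":-1,"dz":-0.1,"hand":0.65}
    - {"ax":0,"ay":0,"az":0,"dx":-18,"dy":-1.2,"dz":-0.1,"hand":0.65}
    - {"ax":0,"ay":0,"az":0,"dx":-19.3,"dy":-1.4,"dz":-0.1,"hand":0.65}
    - {"ax":0,"ay":0,"az":0,"dx":-20,"dy":-1.5,"dz":-0.1,"hand":0.65}

```text
clock: 4.95
eef_pos: [463.1, -206.8, 4.3]
tool_rot: [-3.14, 0.0, 1.31]
force: [1.4, -0.0, 0.3]
width: 30.1
gripper_force: 0.5
```

```bash
python3 c.py; python3 g.py 100 0,-45 -462,30
```

```text
top [([-730.6, 81.2], 523), ([-397.6, 21.9], 245), ([-155.7, -103.8], 328), ([-334.9, -168.1], 243), ([29.2, -98.0], 117)]
scene [([142.8, -7.6], 308), ([-152.6, -119.0], 162), ([-332.4, -142.8], 92), ([30.5, -90.8], 183), ([103.0, -29.3], 94), ([-391.8, 45.0], 98), ([70.8, 105.4], 310)]
t 5.05 tcp sl [ 66.7 -46.6] [ 463.7 -206.4    4.4] w 29.6 q7 0.4
0,-45 [ 483. -142.] [ 6.67  0.16 -9.56]
-462,30 [675. 285.] [52.87  7.7  -9.58]
turn [-0.001  0.     0.001]
```

Request:
send_rows:
  series:
    - {"ax":0,"ay":0,"az":0,"dx":2,"dy":0,"dz":-1,"hand":0.65}
    - {"ax":0,"ay":0,"az":0,"dx":4,"dy":0,"dz":-5,"hand":0.65}
    - {"ax":0,"ay":0,"az":0,"dx":7,"dy":1,"dz":-9.6,"hand":0.65}
    - {"ax":0,"ay":0,"az":0,"dx":12,"dy":2,"dz":-9.6,"hand":0.65}
    - {"ax":0,"ay":0,"az":0,"dx":50.8,"dy":7.2,"dz":-9.6,"hand":0.65}
    - {"ax":0,"ay":0,"az":0,"dx":50.8,"dy":7.2,"dz":-9.6,"hand":0.65}
    - {"ax":0,"ay":0,"az":0,"dx":50.8,"dy":7.2,"dz":-9.6,"hand":0.65}
    - {"ax":0,"ay":0,"az":0,"dx":50.8,"dy":7.2,"dz":-9.6,"hand":0.65}
    - {"ax":0,"ay":0,"az":0,"dx":50.8,"dy":7.2,"dz":-9.6,"hand":0.65}
    - {"ax":0,"ay":0,"az":0,"dx":50.8,"dy":7.2,"dz":-9.6,"hand":0.65}

```text
clock: 6.05
eef_pos: [627.3, 182.1, 100.4]
tool_rot: [-3.141, -0.0, 1.314]
force: [0.9, -0.1, -0.5]
width: 30.0
gripper_force: 0.0
```

Request:
send_rows:
  series:
    - {"ax":0,"ay":0,"az":0,"dx":0,"dy":0,"dz":0,"hand":0.65}

```text
clock: 6.15
eef_pos: [628.1, 191.1, 99.8]
tool_rot: [-3.142, -0.007, 1.325]
force: [-0.6, 0.7, -0.1]
width: 29.8
gripper_force: 0.0
```

```bash
python3 g.py 100 -443,25; python3 - <<'E'
from h import *
im=snap('top','top2.png')
E
```

```text
t 6.15 tcp sl [-359.8    9.3] [628.1 191.1  99.8] w 29.8 q7 -0.28
-443,25 [665. 267.] [8.31 1.71 0.04]
turn [-0.    -0.007  0.016]
```

View pics/top2.png

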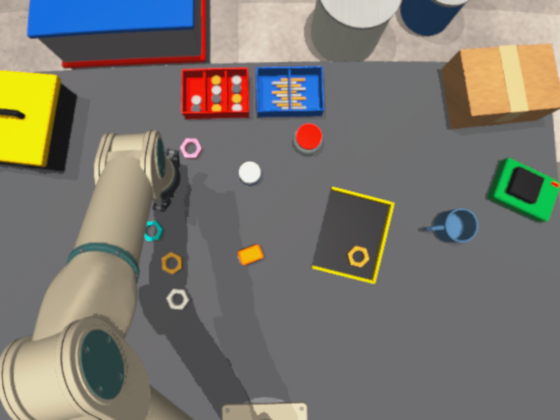

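Nut B lies inside the catch at (358,256). Nut A is next.

Request:
send_rows:
  series:
    - {"ax":0,"ay":-0.005,"az":0.016,"dx":8.3,"dy":1.7,"dz":0,"hand":0.65}
    - {"ax":0,"ay":-0.005,"az":0.016,"dx":8.3,"dy":1.7,"dz":0,"hand":0.65}
    - {"ax":0,"ay":-0.005,"az":0.016,"dx":8.3,"dy":1.7,"dz":0,"hand":0.65}
    - {"ax":0,"ay":-0.005,"az":0.016,"dx":8.3,"dy":1.7,"dz":0,"hand":0.65}
    - {"ax":0,"ay":-0.005,"az":0.016,"dx":8.3,"dy":1.7,"dz":0,"hand":0.65}

```text
clock: 6.7
eef_pos: [664.8, 251.7, 100.3]
tool_rot: [-3.141, 0.007, 1.293]
force: [0.4, -0.7, 0.0]
width: 29.9
gripper_force: 0.0
```

```bash
python3 g.py 4 -443,25 -330,5
```

```text
t 6.7 tcp sl [-427.8   29. ] [664.8 251.7 100.3] w 29.9 q7 -0.4
-443,25 [665. 267.] [ 1.59 -0.42  9.62]
-330,5 [616. 163.] [-9.74 -2.24  9.7 ]
turn [-0.001  0.007 -0.016]
```

Request:
send_rows:
  series:
    - {"ax":0,"ay":0.005,"az":-0.014,"dx":1.6,"dy":-0.4,"dz":0,"hand":0.65}
    - {"ax":0,"ay":0.005,"az":-0.014,"dx":1.6,"dy":-0.4,"dz":0,"hand":0.65}
    - {"ax":0,"ay":0.005,"az":-0.014,"dx":1.6,"dy":-0.4,"dz":0,"hand":0.65}

```text
clock: 7.0
eef_pos: [665.6, 271.1, 100.5]
tool_rot: [-3.141, -0.001, 1.31]
force: [0.6, -0.2, -0.4]
width: 29.8
gripper_force: 0.0
```

```bash
python3 g.py 4 -443,25 -330,5
```

```text
t 7.0 tcp sl [-446.8   24.7] [665.6 271.1 100.5] w 29.8 q7 -0.41
-443,25 [665. 267.] [-0.38  0.03  9.65]
-330,5 [616. 163.] [-11.68  -1.98   9.65]
turn [-0.    -0.001  0.001]
```

Request:
send_rows:
  series:
    - {"ax":0,"ay":0,"az":0,"dx":-0.3,"dy":0,"dz":4,"hand":0.65}
    - {"ax":0,"ay":0,"az":0,"dx":-0.3,"dy":0,"dz":7.5,"hand":0.65}
    - {"ax":0,"ay":0,"az":0,"dx":-0.3,"dy":0,"dz":9.2,"hand":0.65}
    - {"ax":0,"ay":0,"az":0,"dx":-0.4,"dy":0,"dz":9.6,"hand":0.65}
    - {"ax":0,"ay":0,"az":0,"dx":-1.2,"dy":0,"dz":9.6,"hand":0.65}
    - {"ax":0,"ay":0,"az":0,"dx":-2.2,"dy":-0.2,"dz":9.6,"hand":0.65}
    - {"ax":0,"ay":0,"az":0,"dx":-3.5,"dy":-0.5,"dz":9.6,"hand":0.65}
    - {"ax":0,"ay":0,"az":0,"dx":-5,"dy":-0.8,"dz":9.6,"hand":0.65}
    - {"ax":0,"ay":0,"az":0,"dx":-6.5,"dy":-1.1,"dz":9.6,"hand":0.65}
    - {"ax":0,"ay":0,"az":0,"dx":-8,"dy":-1.4,"dz":9.6,"hand":0.65}

```text
clock: 8.0
eef_pos: [632.6, 196.1, 6.6]
tool_rot: [3.139, -0.002, 1.308]
force: [1.1, 0.9, -1.1]
width: 29.8
gripper_force: 0.7
```

```bash
python3 c.py; python3 g.py 4 -330,5 -230,0 -100,5
```

```text
top [([-730.0, 81.3], 518), ([-331.4, 10.3], 200), ([143.7, 2.3], 87), ([-155.7, -103.8], 328), ([98.2, -47.7], 277), ([-335.0, -168.6], 252)]
scene [([-331.1, -160.4], 217), ([103.2, -45.2], 582), ([-152.7, -118.8], 163), ([92.2, -27.9], 119), ([100.8, -49.8], 81), ([-330.1, 17.0], 265), ([71.1, 105.4], 310)]
t 8.1 tcp sl [-363.    12.4] [632.  193.3   6.4] w 29.8 q7 -0.27
-330,5 [616. 163.] [-3.29 -0.73  0.25]
-230,0 [586.  68.] [-13.29  -1.19   0.25]
-100,5 [557. -59.] [-26.29  -0.64   0.27]
turn [ 0.002  0.001 -0.004]
```

Request:
send_rows:
  series:
    - {"ax":0,"ay":0,"az":0,"dx":-1.2,"dy":-0.2,"dz":0.2,"hand":0.65}
    - {"ax":0,"ay":0,"az":0,"dx":-2.6,"dy":-0.4,"dz":0.2,"hand":0.65}
    - {"ax":0,"ay":0,"az":0,"dx":-4.2,"dy":-0.7,"dz":0.2,"hand":0.65}
    - {"ax":0,"ay":0,"az":0,"dx":-6,"dy":-0.9,"dz":0.2,"hand":0.65}
    - {"ax":0,"ay":0,"az":0,"dx":-8,"dy":-1.1,"dz":0.2,"hand":0.65}
    - {"ax":0,"ay":0,"az":0,"dx":-10,"dy":-1.2,"dz":0.2,"hand":0.65}
    - {"ax":0,"ay":0,"az":0,"dx":-12,"dy":-1.2,"dz":0.2,"hand":0.65}
    - {"ax":0,"ay":0,"az":0,"dx":-14,"dy":-1.2,"dz":0.2,"hand":0.65}
    - {"ax":0,"ay":0,"az":0,"dx":-16,"dy":-1.2,"dz":0.2,"hand":0.65}
    - {"ax":0,"ay":0,"az":0,"dx":-18,"dy":-1.2,"dz":0.2,"hand":0.65}

```text
clock: 9.1
eef_pos: [575.9, 28.5, 4.2]
tool_rot: [3.137, -0.005, 1.312]
force: [1.9, 6.7, 5.1]
width: 29.7
gripper_force: 3.6
```

```bash
python3 c.py; python3 g.py 4 -100,3 0,25 75,45
```

```text
top [([-731.0, 81.4], 525), ([-144.2, -1.6], 94), ([-148.4, -100.3], 223), ([98.5, -47.8], 281)]
scene [([102.9, -45.1], 582), ([-332.8, -142.5], 91), ([92.0, -31.0], 124), ([100.8, -49.9], 81), ([-147.8, 8.6], 183), ([71.0, 105.4], 310)]
t 9.2 tcp sl [-183.5    0.4] [573.9  23.1   3.5] w 29.7 q7 -0.01
-100,3 [555. -58.] [-8.35  0.28 -0.04]
0,25 [ 550. -160.] [-18.34   2.52  -0.03]
75,45 [ 550. -238.] [-2.583e+01  4.540e+00 -2.000e-02]
turn [ 0.002  0.001 -0.003]
```

Request:
send_rows:
  series:
    - {"ax":0,"ay":0,"az":0,"dx":-1.2,"dy":0,"dz":-0.1,"hand":0.65}
    - {"ax":0,"ay":0,"az":0,"dx":-2.6,"dy":0.1,"dz":-0.1,"hand":0.65}
    - {"ax":0,"ay":0,"az":0,"dx":-4.2,"dy":0.2,"dz":-0.1,"hand":0.65}
    - {"ax":0,"ay":0,"az":0,"dx":-6,"dy":0.3,"dz":-0.1,"hand":0.65}
    - {"ax":0,"ay":0,"az":0,"dx":-8,"dy":0.4,"dz":-0.1,"hand":0.65}
    - {"ax":0,"ay":0,"az":0,"dx":-10,"dy":0.8,"dz":-0.1,"hand":0.65}
    - {"ax":0,"ay":0,"az":0,"dx":-12,"dy":1.3,"dz":-0.1,"hand":0.65}
    - {"ax":0,"ay":0,"az":0,"dx":-14,"dy":1.8,"dz":-0.1,"hand":0.65}
    - {"ax":0,"ay":0,"az":0,"dx":-16,"dy":2.3,"dz":-0.1,"hand":0.65}
    - {"ax":0,"ay":0,"az":0,"dx":-18,"dy":2.8,"dz":-0.1,"hand":0.65}

```text
clock: 10.2
eef_pos: [553.3, -154.6, 3.4]
tool_rot: [-3.14, -0.002, 1.31]
force: [2.1, 3.8, 3.3]
width: 29.9
gripper_force: 2.2
```

```bash
python3 c.py; python3 g.py 4 70,45
```

```text
top [([-731.1, 81.9], 531), ([-158.4, -103.9], 284), ([-335.0, -168.3], 248)]
scene [([-332.0, -143.7], 94), ([139.0, -17.2], 351), ([-154.0, -120.1], 152), ([97.6, -39.0], 231), ([39.5, 36.5], 127), ([71.0, 105.4], 310)]
t 10.3 tcp sl [-1.7 27.6] [ 553.1 -159.6    3.5] w 29.7 q7 0.23
70,45 [ 551. -233.] [-7.16  1.77 -0.02]
turn [ 0.001  0.003 -0.005]
```

Request:
send_rows:
  series:
    - {"ax":0,"ay":0,"az":0,"dx":-1,"dy":0.3,"dz":-0.1,"hand":0.65}
    - {"ax":0,"ay":0,"az":0,"dx":-2.2,"dy":0.6,"dz":-0.1,"hand":0.65}
    - {"ax":0,"ay":0,"az":0,"dx":-3.6,"dy":0.9,"dz":-0.1,"hand":0.65}
    - {"ax":0,"ay":0,"az":0,"dx":-5,"dy":1.2,"dz":-0.1,"hand":0.65}
    - {"ax":0,"ay":0,"az":0,"dx":-6.2,"dy":1.5,"dz":-0.1,"hand":0.65}
    - {"ax":0,"ay":0,"az":0,"dx":-6.8,"dy":1.6,"dz":-0.1,"hand":0.65}
    - {"ax":0,"ay":0,"az":0,"dx":-7,"dy":1.6,"dz":-0.1,"hand":0.65}
    - {"ax":0,"ay":0,"az":0,"dx":-5,"dy":1.6,"dz":-0.5,"hand":0.65}
    - {"ax":0,"ay":0,"az":0,"dx":-2,"dy":1.2,"dz":-4,"hand":0.65}
    - {"ax":0,"ay":0,"az":0,"dx":1,"dy":0.8,"dz":-9,"hand":0.65}

```text
clock: 11.3
eef_pos: [562.3, -150.0, 85.4]
tool_rot: [-3.137, -0.0, 1.309]
force: [1.2, 0.1, 0.1]
width: 30.1
gripper_force: 0.0
```

```bash
python3 c.py; python3 g.py 110 -372,-210 ; python3 - <<'E'
from g import *
print(sl((362,202)),sl((527,262)),sl((488,1)),sl((477,48)))
E
```

```text
top [([-730.8, 81.6], 526), ([-155.6, -103.7], 328), ([-335.0, -168.2], 245)]
scene [([-332.2, -143.5], 93), ([131.1, -28.3], 417), ([-152.6, -118.7], 166), ([95.7, -40.2], 258), ([92.5, 48.5], 252), ([71.0, 105.4], 311)]
t 11.4 tcp sl [-17.5  39.1] [ 568.3 -147.3   90.9] w 30.3 q7 0.19
-372,-210 [419. 260.] [ 35.63 -24.65  -2.  ]
turn [ 0.009 -0.004  0.007]
[-301.4 -250.6] [-402.1 -106.8] [-139.9  -76.9] [-182.4  -99.7]
```

```bash
cat > w.py <<'E'
import sys
from g import *
# w.py yaw x,y,z ...
s=read_state(); R=Ro.from_euler('xyz',s['tool_rot'])
print('t',s['clock'],s['eef_pos'].round(1),sl(s['eef_pos']),s['qpos'].round(2))
for a in sys.argv[2:]:
    print(a,(R.inv().apply(np.array(a.split(','),float)-s['eef_pos'])/10).round(2))
print('turn',(R.inv()*Ro.from_euler('xyz',[np.pi,0,float(sys.argv[1])])).as_rotvec().round(3))
E
python3 w.py 2.298 419,248,110
```

```text
t 11.4 [ 568.3 -147.3   90.9] [-17.5  39.1] [ 0.08  0.73  0.21  1.83 -0.25  0.6   0.19]
419,248,110 [ 34.48 -24.4   -2.  ]
turn [ 0.01   0.001 -0.982]
```

Request:
send_rows:
  series:
    - {"ax":0,"ay":0,"az":-0.1,"dx":3,"dy":-2,"dz":-2,"hand":0.65}
    - {"ax":0.01,"ay":0,"az":-0.982,"dx":34.5,"dy":-24.4,"dz":-2,"hand":0.65}
    - {"ax":0.01,"ay":0,"az":-0.982,"dx":34.5,"dy":-24.4,"dz":-2,"hand":0.65}
    - {"ax":0.01,"ay":0,"az":-0.982,"dx":34.5,"dy":-24.4,"dz":-2,"hand":0.65}
    - {"ax":0.01,"ay":0,"az":-0.982,"dx":34.5,"dy":-24.4,"dz":-2,"hand":0.65}
    - {"ax":0.01,"ay":0,"az":-0.982,"dx":34.5,"dy":-24.4,"dz":-2,"hand":0.65}
    - {"ax":0.01,"ay":0,"az":-0.982,"dx":34.5,"dy":-24.4,"dz":-2,"hand":0.65}
    - {"ax":0.01,"ay":0,"az":-0.982,"dx":34.5,"dy":-24.4,"dz":-2,"hand":0.65}
    - {"ax":0.01,"ay":0,"az":-0.982,"dx":34.5,"dy":-24.4,"dz":-2,"hand":0.65}
    - {"ax":0.01,"ay":0,"az":-0.982,"dx":34.5,"dy":-24.4,"dz":-2,"hand":0.65}

```text
clock: 12.4
eef_pos: [414.9, 250.9, 106.1]
tool_rot: [-3.135, -0.008, 2.301]
force: [0.5, -0.5, -0.6]
width: 29.7
gripper_force: 0.0
```

```bash
python3 w.py 2.298 419,248,110
```

```text
t 12.4 [414.9 250.9 106.1] [-362.4 -212.2] [-0.62  0.6   0.03  2.08 -0.05  0.47  0.18]
419,248,110 [-0.48  0.11 -0.39]
turn [-0.006 -0.008  0.003]
```

Settle, then picture before lowering.

Request:
send_rows:
  series:
    - {"ax":-0.006,"ay":-0.006,"az":0.003,"dx":-0.4,"dy":0.1,"dz":-0.3,"hand":0.65}
    - {"ax":-0.006,"ay":-0.006,"az":0.003,"dx":-0.4,"dy":0.1,"dz":-0.3,"hand":0.65}

```text
clock: 12.6
eef_pos: [421.8, 240.5, 109.5]
tool_rot: [-3.139, 0.003, 2.285]
force: [0.7, -0.2, 1.3]
width: 30.1
gripper_force: 0.0
```

```bash
python3 w.py 2.298 419,248,4; python3 - <<'E'
from h import *
im=snap('scene','scene2.png')
E
```

```text
t 12.6 [421.8 240.5 109.5] [-354.1 -202.8] [-0.61  0.59  0.04  2.08 -0.04  0.47  0.18]
419,248,4 [ 0.79  0.31 10.54]
turn [-0.002  0.003 -0.013]
```

View pics/scene2.png

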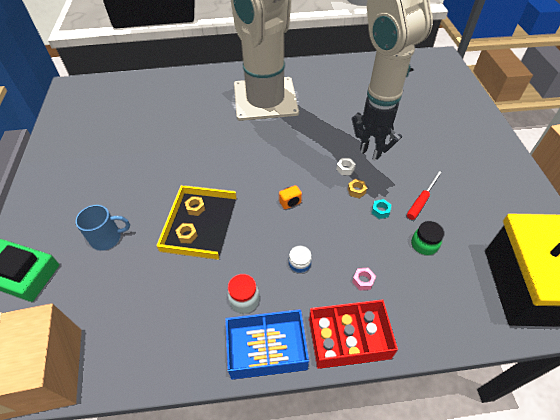

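Two nuts lie in the catch at (194,205) and (186,232). The gripper is behind the last one (358,188).

Request:
send_rows:
  series:
    - {"ax":0,"ay":0,"az":-0.012,"dx":0.8,"dy":0.3,"dz":0,"hand":0.65}
    - {"ax":0,"ay":0,"az":-0.012,"dx":0.8,"dy":0.3,"dz":0,"hand":0.65}
    - {"ax":0,"ay":0,"az":-0.012,"dx":0.8,"dy":0.3,"dz":0,"hand":0.65}

```text
clock: 12.95
eef_pos: [417.8, 250.2, 109.2]
tool_rot: [-3.139, 0.001, 2.3]
force: [0.3, -0.1, 0.7]
width: 29.9
gripper_force: 0.0
```

```bash
python3 w.py 2.298 419,248,4 549,102,4
```

```text
t 12.95 [417.8 250.2 109.2] [-362.4 -209.2] [-0.62  0.6   0.04  2.08 -0.04  0.47  0.18]
419,248,4 [-0.23 -0.03 10.52]
549,102,4 [-19.78  -0.06  10.54]
turn [-0.002  0.001  0.002]
```

Request:
send_rows:
  series:
    - {"ax":0,"ay":0,"az":0,"dx":-0.2,"dy":0,"dz":4,"hand":0.65}
    - {"ax":0,"ay":0,"az":0,"dx":-0.2,"dy":0,"dz":8,"hand":0.65}
    - {"ax":0,"ay":0,"az":0,"dx":-0.2,"dy":0,"dz":10,"hand":0.65}
    - {"ax":0,"ay":0,"az":0,"dx":-0.2,"dy":0,"dz":10.5,"hand":0.65}
    - {"ax":0,"ay":0,"az":0,"dx":-1,"dy":0,"dz":10.5,"hand":0.65}
    - {"ax":0,"ay":0,"az":0,"dx":-2,"dy":0,"dz":10.5,"hand":0.65}
    - {"ax":0,"ay":0,"az":0,"dx":-3.2,"dy":0,"dz":10.5,"hand":0.65}
    - {"ax":0,"ay":0,"az":0,"dx":-4.5,"dy":0,"dz":10.5,"hand":0.65}
    - {"ax":0,"ay":0,"az":0,"dx":-6,"dy":0,"dz":10.5,"hand":0.65}
    - {"ax":0,"ay":0,"az":0,"dx":-7.5,"dy":0,"dz":10.5,"hand":0.65}

```text
clock: 13.95
eef_pos: [468.6, 193.6, 5.2]
tool_rot: [-3.14, 0.001, 2.3]
force: [-1.4, 3.8, 1.9]
width: 30.0
gripper_force: 1.4
```

```bash
python3 c.py; python3 w.py 2.298 549,102,4
```

```text
top [([-730.2, 81.4], 517), ([143.8, 3.5], 85), ([95.7, 42.5], 270), ([-298.8, -116.9], 169), ([-155.7, -103.8], 328), ([98.2, -47.8], 275)]
scene [([103.0, -45.2], 583), ([-153.0, -118.9], 154), ([-302.6, -111.7], 223), ([92.0, -27.9], 118), ([100.8, -49.8], 81), ([87.2, 56.7], 135), ([99.1, 40.4], 85), ([71.1, 105.4], 310)]
t 14.05 [470.4 191.4   5.1] [-319.2 -143.2] [-0.45  0.81  0.    2.06  0.    0.27  0.28]
549,102,4 [-11.9   -0.04   0.16]
turn [-0.     0.004 -0.003]
```

Request:
send_rows:
  series:
    - {"ax":0,"ay":0,"az":0,"dx":-1,"dy":0,"dz":0.1,"hand":0.65}
    - {"ax":0,"ay":0,"az":0,"dx":-2.2,"dy":0,"dz":0.1,"hand":0.65}
    - {"ax":0,"ay":0,"az":0,"dx":-3.6,"dy":0,"dz":0.1,"hand":0.65}
    - {"ax":0,"ay":0,"az":0,"dx":-5.2,"dy":0,"dz":0.1,"hand":0.65}
    - {"ax":0,"ay":0,"az":0,"dx":-7,"dy":0,"dz":0.1,"hand":0.65}
    - {"ax":0,"ay":0,"az":0,"dx":-8.8,"dy":0,"dz":0.1,"hand":0.65}
    - {"ax":0,"ay":0,"az":0,"dx":-10.3,"dy":0,"dz":0.1,"hand":0.65}
    - {"ax":0,"ay":0,"az":0,"dx":-11.3,"dy":0,"dz":0.1,"hand":0.65}
    - {"ax":0,"ay":0,"az":0,"dx":-11.8,"dy":0,"dz":0.1,"hand":0.65}
    - {"ax":0,"ay":0,"az":0,"dx":-11.9,"dy":0,"dz":0.1,"hand":0.65}

```text
clock: 15.05
eef_pos: [546.9, 105.1, 3.4]
tool_rot: [-3.139, 0.001, 2.299]
force: [-2.9, 1.4, 1.9]
width: 29.8
gripper_force: 1.7
```

Request:
send_rows:
  series:
    - {"ax":0,"ay":0,"az":0,"dx":1.5,"dy":0,"dz":0,"hand":0.65}
    - {"ax":0,"ay":0,"az":0,"dx":3,"dy":0,"dz":-1,"hand":0.65}
    - {"ax":0,"ay":0,"az":0,"dx":4,"dy":0,"dz":-5,"hand":0.65}
    - {"ax":0,"ay":0,"az":0,"dx":4,"dy":0,"dz":-8,"hand":0.65}
    - {"ax":0,"ay":0,"az":0,"dx":4,"dy":0,"dz":-8,"hand":0.65}

```text
clock: 15.55
eef_pos: [521.7, 137.9, 87.4]
tool_rot: [3.138, 0.004, 2.303]
force: [1.0, -0.5, -0.1]
width: 29.7
gripper_force: 0.0
```

```bash
python3 c.py; python3 w.py 1.309 549,102,4
```

```text
top [([-730.5, 81.0], 526), ([-239.8, -22.7], 219), ([95.7, 42.7], 274), ([-154.9, -103.5], 306), ([98.3, -47.7], 276)]
scene [([102.9, -45.1], 582), ([-152.9, -120.4], 182), ([91.7, -27.7], 117), ([100.8, -49.8], 81), ([87.6, 57.4], 133), ([-240.1, 1.8], 95), ([99.0, 40.7], 87), ([71.3, 105.3], 309)]
t 15.65 [519.9 136.6  84.4] [-279.1  -81.1] [-0.29  0.68 -0.03  1.96  0.04  0.5   0.38]
549,102,4 [-4.5  -0.13  8.04]
turn [0.    0.002 0.993]
```

```bash
python3 w.py 1.309 586,135,90
```

```text
t 15.65 [519.9 136.6  84.4] [-279.1  -81.1] [-0.29  0.68 -0.03  1.96  0.04  0.5   0.38]
586,135,90 [-4.53  4.81 -0.56]
turn [0.    0.002 0.993]
```

Request:
send_rows:
  series:
    - {"ax":0,"ay":0,"az":0.15,"dx":-1,"dy":1,"dz":-0.6,"hand":0.65}
    - {"ax":0,"ay":0,"az":0.3,"dx":-2,"dy":2,"dz":-0.6,"hand":0.65}
    - {"ax":0,"ay":0,"az":0.45,"dx":-3,"dy":3,"dz":-0.6,"hand":0.65}
    - {"ax":0,"ay":0,"az":0.6,"dx":-4,"dy":4,"dz":-0.6,"hand":0.65}
    - {"ax":0,"ay":0,"az":0.75,"dx":-4.5,"dy":4.8,"dz":-0.6,"hand":0.65}
    - {"ax":0,"ay":0,"az":0.9,"dx":-4.5,"dy":4.8,"dz":-0.6,"hand":0.65}
    - {"ax":0,"ay":0,"az":0.993,"dx":-4.5,"dy":4.8,"dz":-0.6,"hand":0.65}
    - {"ax":0,"ay":0,"az":0.993,"dx":-4.5,"dy":4.8,"dz":-0.6,"hand":0.65}
    - {"ax":0,"ay":0,"az":0.993,"dx":-4.5,"dy":4.8,"dz":-0.6,"hand":0.65}

```text
clock: 16.55
eef_pos: [585.1, 133.9, 88.3]
tool_rot: [-3.14, 0.004, 1.31]
force: [0.1, 0.4, 0.4]
width: 29.9
gripper_force: 0.0
```

```bash
python3 c.py; python3 g.py 4 -295,-17 -270,-17 -150,-8
```

```text
top [([-730.5, 81.1], 522), ([-239.9, -22.6], 234), ([95.7, 42.6], 274), ([-154.9, -103.6], 302), ([98.4, -47.7], 278)]
scene [([103.0, -45.2], 583), ([-152.1, -120.3], 186), ([92.2, -31.0], 126), ([-239.9, -14.6], 238), ([87.4, 57.3], 134), ([99.3, 40.4], 84), ([70.8, 105.3], 308)]
t 16.65 tcp sl [-293.5  -17. ] [585.6 133.8  88.8] w 30.2 q7 -0.28
-295,-17 [586. 135.] [0.19 0.01 8.48]
-270,-17 [580. 111.] [-2.31  0.01  8.49]
-150,-8 [557.  -7.] [-14.31   0.91   8.53]
turn [-0.001  0.003 -0.   ]
```

Request:
send_rows:
  series:
    - {"ax":0,"ay":0,"az":0,"dx":0.2,"dy":-0.1,"dz":4,"hand":0.65}
    - {"ax":0,"ay":0,"az":0,"dx":0.2,"dy":-0.1,"dz":7.5,"hand":0.65}
    - {"ax":0,"ay":0,"az":0,"dx":0,"dy":-0.1,"dz":8.5,"hand":0.65}
    - {"ax":0,"ay":0,"az":0,"dx":-1,"dy":-0.1,"dz":8.5,"hand":0.65}
    - {"ax":0,"ay":0,"az":0,"dx":-2,"dy":-0.1,"dz":8.5,"hand":0.65}
    - {"ax":0,"ay":0,"az":0,"dx":-3.3,"dy":-0.1,"dz":8.5,"hand":0.65}
    - {"ax":0,"ay":0,"az":0,"dx":-5,"dy":0,"dz":8.5,"hand":0.65}
    - {"ax":0,"ay":0,"az":0,"dx":-7,"dy":0.1,"dz":8.5,"hand":0.65}
    - {"ax":0,"ay":0,"az":0,"dx":-9,"dy":0.2,"dz":8.5,"hand":0.65}
    - {"ax":0,"ay":0,"az":0,"dx":-11,"dy":0.4,"dz":8.5,"hand":0.65}

```text
clock: 17.65
eef_pos: [561.5, 24.6, 6.3]
tool_rot: [3.14, 0.002, 1.306]
force: [0.6, 0.6, -1.3]
width: 29.7
gripper_force: 0.5
```

```bash
python3 c.py; python3 g.py 4 -100,-8 14,-2
```

```text
top [([-730.8, 81.7], 524), ([95.6, 42.6], 276), ([-136.3, -12.5], 87), ([-140.2, -97.1], 110), ([98.5, -47.7], 280)]
scene [([102.9, -45.1], 582), ([92.1, -31.2], 126), ([100.8, -49.8], 81), ([-140.9, -3.6], 182), ([87.4, 57.3], 134), ([99.3, 40.4], 86), ([71.0, 105.4], 312)]
t 17.75 tcp sl [-178.3  -11.3] [561.3  21.1   6.3] w 29.8 q7 -0.1
-100,-8 [544. -55.] [-7.82  0.39  0.27]
14,-2 [ 520. -167.] [-19.22   1.08   0.32]
turn [ 0.002  0.005 -0.008]
```

Request:
send_rows:
  series:
    - {"ax":0,"ay":0,"az":0,"dx":-1.2,"dy":0.1,"dz":0.2,"hand":0.65}
    - {"ax":0,"ay":0,"az":0,"dx":-2.7,"dy":0.1,"dz":0.2,"hand":0.65}
    - {"ax":0,"ay":0,"az":0,"dx":-4.5,"dy":0.2,"dz":0.2,"hand":0.65}
    - {"ax":0,"ay":0,"az":0,"dx":-7,"dy":0.4,"dz":0.2,"hand":0.65}
    - {"ax":0,"ay":0,"az":0,"dx":-9.5,"dy":0.5,"dz":0.2,"hand":0.65}
    - {"ax":0,"ay":0,"az":0,"dx":-12,"dy":0.7,"dz":0.2,"hand":0.65}
    - {"ax":0,"ay":0,"az":0,"dx":-14.5,"dy":0.9,"dz":0.2,"hand":0.65}
    - {"ax":0,"ay":0,"az":0,"dx":-16.8,"dy":1,"dz":0.2,"hand":0.65}
    - {"ax":0,"ay":0,"az":0,"dx":-18.4,"dy":1.1,"dz":0.2,"hand":0.65}
    - {"ax":0,"ay":0,"az":0,"dx":-19.3,"dy":1.1,"dz":0.2,"hand":0.65}

```text
clock: 18.75
eef_pos: [521.5, -164.1, 3.5]
tool_rot: [3.141, 0.003, 1.306]
force: [0.0, 2.5, 1.4]
width: 30.0
gripper_force: 1.6
```

Request:
send_rows:
  series:
    - {"ax":0,"ay":0,"az":0,"dx":0,"dy":0,"dz":0,"hand":0.65}
    - {"ax":0,"ay":0,"az":0,"dx":1.5,"dy":0,"dz":0,"hand":0.65}
    - {"ax":0,"ay":0,"az":0,"dx":3,"dy":0,"dz":-1,"hand":0.65}
    - {"ax":0,"ay":0,"az":0,"dx":6,"dy":0,"dz":-5,"hand":0.65}
    - {"ax":0,"ay":0,"az":0,"dx":10,"dy":0,"dz":-9,"hand":0.65}
    - {"ax":0,"ay":0,"az":0,"dx":14,"dy":0,"dz":-12,"hand":0.65}
    - {"ax":0,"ay":0,"az":0,"dx":18,"dy":0,"dz":-14,"hand":0.65}
    - {"ax":0,"ay":0,"az":0,"dx":21,"dy":0,"dz":-14,"hand":0.65}
    - {"ax":0,"ay":0,"az":0,"dx":22,"dy":0,"dz":-14,"hand":0.65}
    - {"ax":0,"ay":0,"az":0,"dx":22,"dy":0,"dz":-14,"hand":0.65}

```text
clock: 19.75
eef_pos: [578.4, 54.1, 142.1]
tool_rot: [-3.14, 0.002, 1.313]
force: [-0.0, -1.0, -0.3]
width: 29.7
gripper_force: 0.0
```

```bash
python3 c.py; python3 - <<'E'
from h import *
snap('top','top3.png')
E
```

```text
top [([-730.8, 81.8], 525), ([95.6, 42.6], 278), ([42.4, -3.5], 273), ([-156.0, -104.1], 320), ([98.5, -47.8], 280)]
scene [([103.0, -45.2], 583), ([-153.1, -119.4], 173), ([92.0, -30.8], 125), ([101.0, -49.7], 81), ([44.6, -6.0], 89), ([29.5, 17.4], 106), ([87.2, 56.3], 139), ([99.2, 40.6], 88), ([70.5, 105.4], 311)]
```

View pics/top3.png

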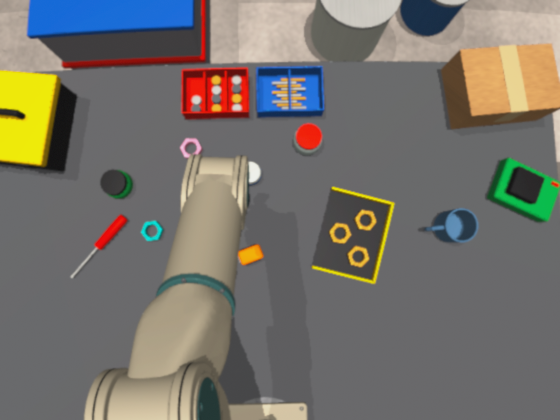

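The picture shows all three nuts inside the catch, at (341,233), (366,220) and (359,256). The third is about 15 mm past the mouth, and the other objects have not moved. Handing in.

```bash
python3 -c "
from cell import *
print(finish_job())"
```

```text
the job is handed in; nothing more can be done
None
```

All three brass nuts were swept along the bench into the yellow catch and lie inside it past the mouth, with everything else left where it stood, and the job is handed in (the hand-in returned no verdict).

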